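Flip the marker of the specimen that has gone to the microscope

ROBOT

A 6-joint arm with a two-finger parallel gripper is mounted at the origin on the work surface. World frame = base frame: x ahead of the robot, y to its left, z up, the work surface at z = 0. Lengths are in mm, angles in rad, forces in N, time in s.
With the tool pointing down it reaches from about 425 to 950 mm from the base axis. Payload 14.7 kg.
Tool frame: the origin (TCP) lies at the very end of the fingers, on their centre line; the grasp point (between the pads) lies 19 mm behind it; y points along the fingers, z is the direction in which the jaws open and shut, and the axes are right-handed (so a half turn about y gives the same grasp; the last joint's range is limited). The gripper opens to 85 mm and grips with 20 to 120 N. Pads are 22 mm wide; open, the fingers measure 114 mm over their backs; the gripper's body (76 mm by 85 mm) begins 54 mm behind the grasp point. The pads swing forward as they close: fully open they stand 13 mm farther back than shut.
Start: joints at [-1.248, 0.48, 1.596, -0, 1.065, -0.047], TCP at [234.944, -606.047, 231.297] pointing down, gripper open.
Joint ranges: [-2.75, 2.75], [-0.82, 2.05], [0.23, 2.67], [-1.56, 4.7], [0.09, 2.69], [-2.92, 2.92]. Speed limits (rad/s): [1.89, 1.89, 2.39, 3.01, 3.01, 3.01].

INTERFACE

Orientations are given as [roll, pitch, yaw] about the fixed x, y, z axes, in that order (R = Rz(yaw) Ry(pitch) Rx(roll)).
In Python, from bench import state, grab_frame, camera_params, job_done gives the robot as it stands.
- The arm moves only by the tool servo_tool, never from a script. Its argument "series" is a list of rows, each an object of numbers: "x", "y", "z": the shift along the tool's x, y, z in units of 30 mm (1.0 is 30 mm); "turn": the turn about the tool's y in units of 5 degrees (1.0 is 5 degrees). A call has 1 to 20 rows; each row is the pose to reach, as a shift and turn from the pose commanded when the call began, along the tool's axes at that moment; what a row does not reach only later rows make up. A row lasts 1/8 s, in which the tool goes at most 62.5 mm and 10.7 degrees, less where a joint would pass 70% of its speed; a pose out of reach is approached as far as the arm can. A call with a gripper value outside its range is refused whole. "fingers" is the closure, from 0 (fully open) to 1 (shut), set as the call begins (left out, the last holds). The fingers move at their own pace and stop on an object; "grip_force" is the grip in N (left out, the last holds). Time passes only in rows, so rows that repeat a pose let the fingers close. It gives the time, the measured TCP pose, the force and the opening at its end, in the units of the state.
- state(): the state, without advancing time (a new reading comes with each control period).
- grab_frame(name): name is "scene" or "side" or "wrist"; returns the picture (384x512x3 uint8, red, green, blue); there is no depth.
- camera_params(name): a dict with "fx", "fy", "cx", "cy" (pixels), "dist" ([k1, k2, p1, p2, k3] as OpenCV has them; the pictures are not rectified), "T" (4x4, takes a point from camera to world coordinates); the wrist camera has in their place "T_tool_cam" (4x4, takes a point from camera to tool coordinates, whose origin is the TCP and whose axes are the tool frame's). Camera axes: x right, y up, looking along -z (the intrinsics and any distortion apply to the point x, -y, -z); pixel columns grow to the right and rows downward; lengths in mm; the calibration is good to about 2 mm. A picture is of the moment at which its call begins: read the wrist's pose just before it. camera_params takes no time and is no camera call.
- job_done(): hands the job in, once; it reports no verdict.
The state is a dict: "time": time; "joints": joint angles; "joint_velocities": joint speeds; "joint_efforts": joint torques, N m; "tcp_pos": TCP position; "ee_rot": TCP orientation; "wrist_force": force on the tool from outside, world axes, zero at the start; "moment": the same for the moment, N m; "grip_width": opening from 0.0 (shut) to 1.0 (fully open).
Only numpy, scipy, OpenCV 4.12 (cv2) and the standard library are available. Lean on these libraries where they do the work, as an engineer would, in place of code of your own. Each camera call takes 0.05 s, during which the arm holds its last target.

TASK

Another specimen has gone from the four-place tray to the microscope, but its marker has not been turned: its place is empty and the white flap before it still lies forward, towards the robot, plain face up. With a fingertip or the outside of the fingers, push that flap up and right over its hinge until it lies flat over the empty place, ring face up. Pick nothing up, and leave the other flaps, the specimens and everything else on the bench as they are.

Things in the scene. Friction and masses are not known exactly. Their poses are not given: they have to be found in the camera images.
- hinge_out (a point): Middle of the hinge pin of the flap at the EMPTY place whose marker flap still lies forward (the one to flip). Fixed on the tray, 55 mm above the bench. Its axes are the tray's: x points from the robot's side over the hinge towards the nest, y along the hinge pin, z up.
- marker_out (a joint): Angle of the flap at the EMPTY place whose marker flap still lies forward (the one to flip): 0 = lying level forward on the robot's side of the hinge, plain face up, nothing beneath it down to the bench; 1.57 = upright; 3.14 (end stop) = lying level back over the nest, face with the black ring up. The hinge is stiff enough for the flap to stay at any angle; it takes about 0.5 N at its free edge to move.
- edge_out (a point): Middle of the free edge of the flap to flip, on the axis of its round bead, 66 mm from the hinge pin. The flap is a white plate 56 mm wide (along the hinge) and 4 mm thick, centred on the pin's height; the bead along its free edge is 9 mm in diameter. All four flaps are alike.
- nest_out (a point): Centre of the mouth of the empty nest (round recess 42 mm wide, 12 mm deep) behind that flap, 48 mm above the bench and 36 mm behind the hinge pin. The tray has four such places side by side, 75 mm apart along y, in any order; each grey block is 70 mm wide and its top is 48 mm above the bench, from 8 mm before the hinge pin to 80 mm behind it. Two 4 mm hinge ears beside each flap rise to 61 mm. Aluminium end cheeks (46 mm high) stand at both ends of the tray.
- hinge_a (a point): Middle of the hinge pin of the flap at an occupied place. Fixed on the tray, 55 mm above the bench. Its axes are the tray's: x points from the robot's side over the hinge towards the nest, y along the hinge pin, z up.
- marker_a (a joint): Angle of the flap at an occupied place: 0 = lying level forward on the robot's side of the hinge, plain face up, nothing beneath it down to the bench; 1.57 = upright; 3.14 (end stop) = lying level back over the nest, face with the black ring up. The hinge is stiff enough for the flap to stay at any angle; it takes about 0.5 N at its free edge to move.
- hinge_b (a point): Middle of the hinge pin of the flap at the other occupied place. Fixed on the tray, 55 mm above the bench. Its axes are the tray's: x points from the robot's side over the hinge towards the nest, y along the hinge pin, z up.
- marker_b (a joint): Angle of the flap at the other occupied place: 0 = lying level forward on the robot's side of the hinge, plain face up, nothing beneath it down to the bench; 1.57 = upright; 3.14 (end stop) = lying level back over the nest, face with the black ring up. The hinge is stiff enough for the flap to stay at any angle; it takes about 0.5 N at its free edge to move.
- hinge_gone (a point): Middle of the hinge pin of the flap at the empty place whose flap was flipped over earlier and already lies back over its nest, ring face up. Fixed on the tray, 55 mm above the bench. Its axes are the tray's: x points from the robot's side over the hinge towards the nest, y along the hinge pin, z up.
- marker_gone (a joint): Angle of the flap at the empty place whose flap was flipped over earlier and already lies back over its nest, ring face up: 0 = lying level forward on the robot's side of the hinge, plain face up, nothing beneath it down to the bench; 1.57 = upright; 3.14 (end stop) = lying level back over the nest, face with the black ring up. The hinge is stiff enough for the flap to stay at any angle; it takes about 0.5 N at its free edge to move.
- mount_a_mid (a point): Resin-mounted metal specimen (black disc, 39 mm across, 22 mm high, steel piece in its top face) standing in the nest of an occupied place, its top 58 mm above the bench. The point is at its middle. Loose; to be left alone.
- mount_b_mid (a point): A like specimen in the other occupied nest. The point is at its middle. Loose; to be left alone.
- mount_spare_mid (a point): A like specimen standing on the bench beside the tray. The point is at its middle. Loose; to be left alone.
- objective_can_mid (a point): Black round screw-cap can, 46 mm across, 62 mm high, upright. The point is at its middle. Loose; to be left alone.
- slide_box_mid (a point): Grey slide box with white lid, 83 x 100 x 34 mm. The point is at its middle. Loose; to be left alone.
- eyepiece_mid (a point): Spare black eyepiece standing upright, 33 mm across, 53 mm high. The point is at its middle. Loose; to be left alone.
- blower_mid (a point): Black rubber dust blower standing behind and beside the tray, 62 mm across, 105 mm high. The point is at its middle. Loose; to be left alone.
- hex_driver_mid (a point): Small black-handled driver lying on the bench, 120 mm long, 13 mm high. The point is at its middle. Loose; to be left alone.

How it is judged (in metres and radians):
At the end, for the whole second after the job is handed in: The flap at the empty place is over to at least 3.0 rad (within 8 degrees of flat over the nest) and at rest; the flaps of the occupied places are below 0.3 rad, the one flipped earlier above 2.84 rad; no loose thing is more than 20 mm from where it stood (value of joint marker_out above 3 rad and velocity of joint marker_out between -0.05 and 0.05 rad/s and not (value of joint any of marker_a, marker_b above 0.3 rad or value of joint marker_gone below 2.84 rad) and not (distance of any of mount_a_mid, mount_b_mid, mount_spare_mid, objective_can_mid, slide_box_mid, eyepiece_mid, blower_mid, hex_driver_mid from where it was at the start of the episode above 0.02 m)); the robot touches nothing.
It fails at once if another marker flap is turned (value of joint any of marker_a, marker_b above 0.3 rad or value of joint marker_gone below 2.84 rad).
It fails at once if a specimen or another loose thing is lifted, carried or pushed by more than 20 mm (distance of any of mount_a_mid, mount_b_mid, mount_spare_mid, objective_can_mid, slide_box_mid, eyepiece_mid, blower_mid, hex_driver_mid from where it was at the start of the episode above 0.02 m).
It also fails if it takes over 40 s, if anything falls off the work surface, if the arm or the gripper's body presses on something with over 40 N, if the wrist force passes 120 N, or if a joint passes its speed limit or range.

## Working session

There is one attempt and no reset: what is moved stays moved. The work goes in short steps, Python scripts to look and compute and a tool call to move; the robot and the scene stay as the last step left them, time stands still between calls to the robot, and variables do not carry over. Pictures are saved under pics/ and viewed, and the job is handed in when it is done.

Besides the shell and the picture viewer there is one more tool, called after "Request:" as name([rows], argument=value, ...), one row to a line, values as JSON. servo_tool: Moves the arm, as the interface text tells. Its arguments: {"type":"object","properties":{"series":{"type":"array","items":{"type":"object","properties":{"x":{"type":"number"},"y":{"type":"number"},"z":{"type":"number"},"turn":{"type":"number"}}}},"fingers":{"type":"number"},"grip_force":{"type":"number"}},"required":["series"]}

```bash
mkdir -p pics; python3 - <<'E'
from bench import *
import cv2
s=state();print(s)
for n in ("scene","side","wrist"):
    cv2.imwrite(f"pics/{n}0.png",cv2.resize(grab_frame(n)[:,:,::-1],(800,600)))
    print(n,camera_params(n))
E
```

```text
{'time': 0.0, 'joints': array([-1.24761753e+00,  4.80855452e-01,  1.59685673e+00,  1.33037749e-05,
        1.06509081e+00, -4.66059153e-02]), 'joint_velocities': array([-0.00026183, -0.00138446,  0.00100426,  0.00119044, -0.00060262,
       -0.00052902]), 'joint_efforts': array([ 3.64683467e-03, -9.50624943e+01, -4.30184448e+01,  3.24085386e-04,
        1.22623122e-02, -9.85298379e-05]), 'tcp_pos': array([ 234.81184914, -605.67422904,  230.66345345]), 'ee_rot': array([-1.57200480e+00,  6.80064343e-05, -2.77181443e+00]), 'wrist_force': array([-0.1519413 , -0.70712451, -0.22321627]), 'moment': array([-0.00064981, -0.06653653,  0.0199848 ]), 'grip_width': 1.0000499769035742}
scene {'fx': 416.8889758096108, 'fy': 416.8889758096108, 'cx': 254.24456938994203, 'cy': 191.85866473523225, 'dist': array([-0.04195214,  0.        ,  0.        ,  0.        ,  0.        ]), 'T': array([[ 2.80932825e-01, -8.30225033e-01,  4.81459387e-01,
         1.08127159e+03],
       [ 9.59681158e-01,  2.38086637e-01, -1.49421644e-01,
        -8.82169433e+01],
       [ 9.42454259e-03,  5.04024947e-01,  8.63637673
[... 503 characters left out ...]
31e-02,  8.42115745e-01,  5.39200483e-01,
         8.53674396e+02],
       [ 0.00000000e+00,  0.00000000e+00,  0.00000000e+00,
         1.00000000e+00]])}
wrist {'fx': 328.0868192848492, 'fy': 328.0868192848492, 'cx': 263.1851391635962, 'cy': 189.32514644245546, 'dist': array([-0.02346168,  0.        ,  0.        ,  0.        ,  0.        ]), 'T_tool_cam': array([[-5.47665834e-05, -9.52652948e-01, -3.04059792e-01,
        -7.68415462e+01],
       [-4.62647725e-04,  3.04059784e-01, -9.52652840e-01,
        -1.43424658e+02],
       [ 9.99999891e-01,  8.84990299e-05, -4.57395035e-04,
         6.62479732e-01],
       [ 0.00000000e+00,  0.00000000e+00,  0.00000000e+00,
         1.00000000e+00]])}
```

View pics/scene0.png

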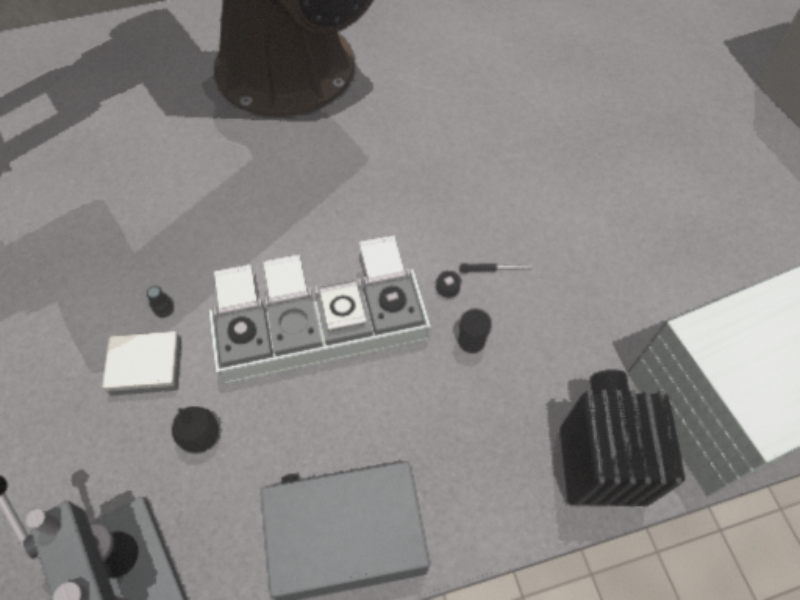

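View pics/side0.png

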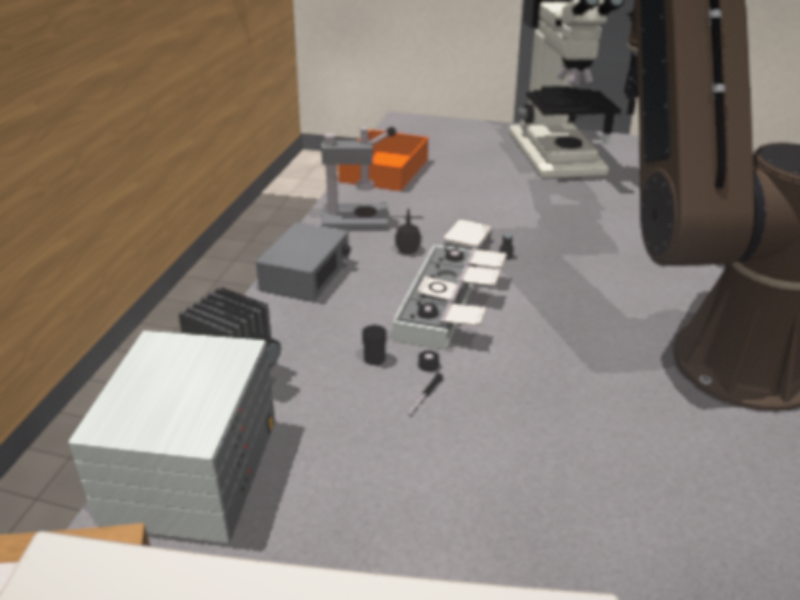

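View pics/wrist0.png

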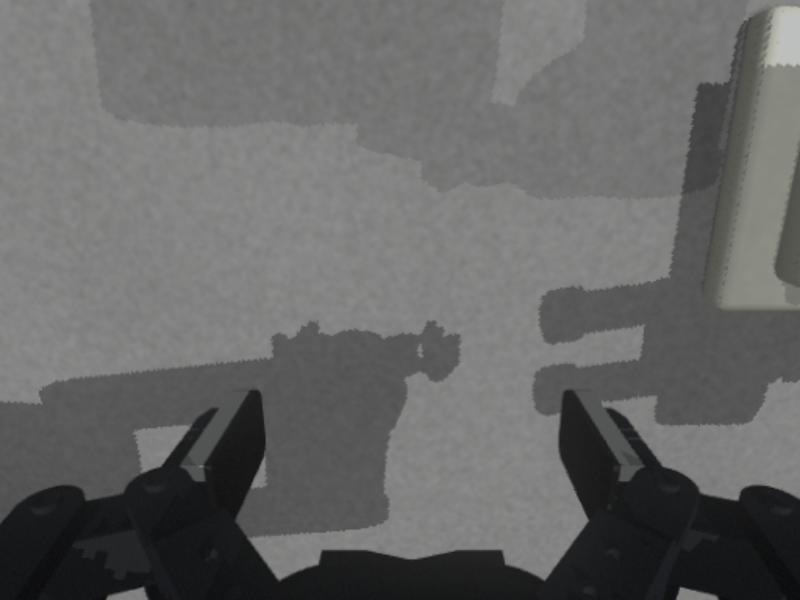

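The scene view shows four places. From the left they are occupied, **empty with its flap forward (flap near 285,275, nest at 293,322)**, flipped with its ring up (342,306), and occupied. I'll enlarge this part to measure it.

```bash
cat > h.py <<'E'
from bench import *
import cv2, numpy as np
def ray(n,u,v,s=None):
    p=camera_params(n)
    K=np.array([[p['fx'],0,p['cx']],[0,p['fy'],p['cy']],[0,0,1]])
    q=cv2.undistortPoints(np.array([[[u,v]]],float),K,p['dist'])[0,0]
    d=np.array([q[0],-q[1],-1.])
    T=p['T']
    return T[:3,3],T[:3,:3]@d
def at(n,u,v,z):
    o,d=ray(n,u,v); return o+d*(z-o[2])/d[2]
def proj(n,P):
    p=camera_params(n);T=p['T']
    c=(np.asarray(P,float)-T[:3,3])@T[:3,:3]
    K=np.array([[p['fx'],0,p['cx']],[0,p['fy'],p['cy']],[0,0,1]])
    return cv2.projectPoints(np.array([[c[0],-c[1],-c[2]]]),np.zeros(3),np.zeros(3),K,p['dist'])[0][0,0]
E
python3 - <<'E'
from h import *
im=grab_frame("scene")[:,:,::-1]
c=im[145:245,130:280]; cv2.imwrite("pics/c1.png",cv2.resize(c,None,fx=5.3333,fy=5.3333,interpolation=cv2.INTER_CUBIC))
im=grab_frame("side")[:,:,::-1]
c=im[135:225,245:335]; cv2.imwrite("pics/c2.png",cv2.resize(c,None,fx=6.6667,fy=6.6667,interpolation=cv2.INTER_CUBIC))
E
```

```text
(no output)
```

View pics/c1.png

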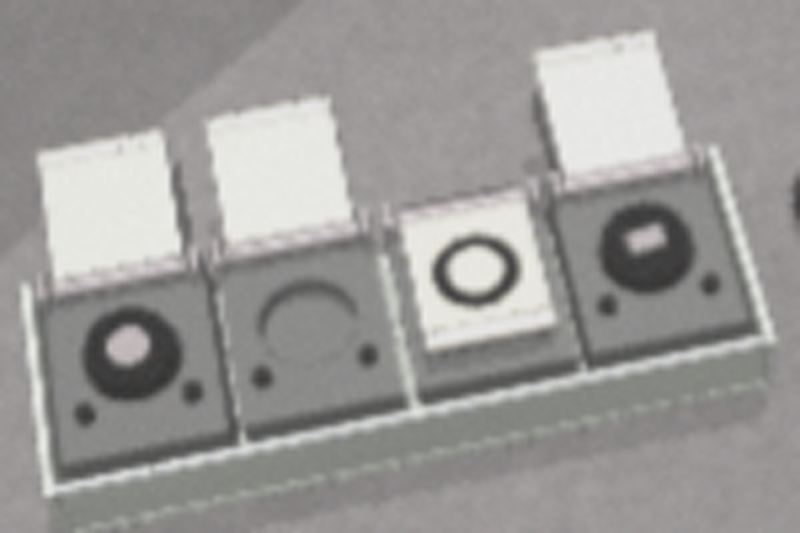

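View pics/c2.png

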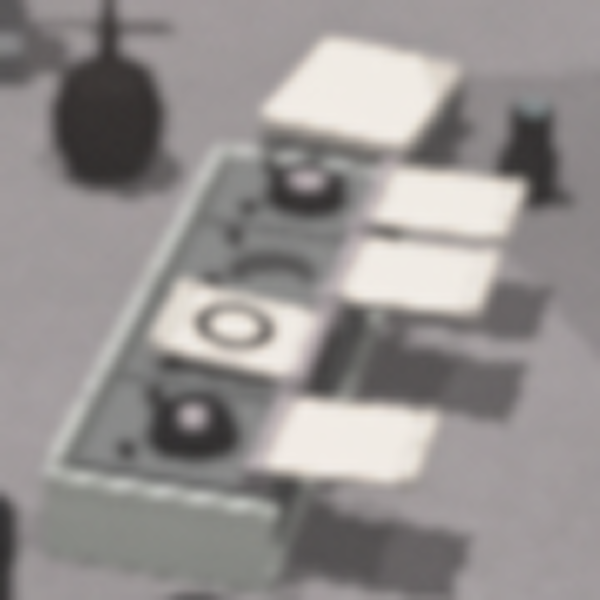

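```bash
python3 - <<'E'
from h import *
def S(x,y,z): return at("scene",130+(x+.5)/5.3333-.5,145+(y+.5)/5.3333-.5,z)
def D(x,y,z): return at("side",245+(x+.5)/6.6667-.5,135+(y+.5)/6.6667-.5,z)
np.set_printoptions(precision=1,suppress=True)
for n,f,p in [("edgeL",S,(207,120,57)),("edgeR",S,(329,97,57)),("hL",S,(222,252,55)),("hR",S,(353,232,55)),
 ("f1edge",S,(38,152,57)),("f1edgeR",S,(160,130,57)),("f4edge",S,(535,50,57)),("f4edgeR",S,(655,32,57)),
 ("f1hL",S,(52,290,55)),("f4hR",S,(688,165,55)),("nest",S,(307,323,48)),
 ("ring",S,(476,270,57)),
 ("side ring",D,(234,326,57)),("side edge far",D,(506,246,57)),("side edge near",D,(487,314,57)),("side f1 far",D,(527,180,57)),("side f4 near",D,(415,478,57)),("side hinge",D,(345,237,55)),("side hinge near",D,(330,297,55))]:
    print(n,f(*p))
E
```

```text
edgeL [ 494.5 -122.5   57. ]
edgeR [497.4 -67.2  57. ]
hL [ 562.9 -128.7   55. ]
hR [568.7 -71.8  55. ]
f1edge [ 490.5 -198.1   57. ]
f1edgeR [ 494.  -143.7   57. ]
f4edge [497.9  28.8  57. ]
f4edgeR [503.2  84.5  57. ]
f1hL [ 561.4 -202.7   55. ]
f4hR [575.7  78.7  55. ]
nest [ 603.5 -100.4   48. ]
ring [603.2 -25.   57. ]
side ring [603.5 -30.1  57. ]
side edge far [ 490.4 -134.8   57. ]
side edge near [490.9 -69.7  57. ]
side f1 far [ 488.5 -202.8   57. ]
side f4 near [503.1  73.2  57. ]
side hinge [ 568.  -127.3   55. ]
side hinge near [565.3 -69.9  55. ]
```

Target hinge is at about (566.5,-99) and the bead axis at about (500.5,-96). The tray's x axis is yawed about -0.045 rad. The scene and side views agree to within a few mm. Next I'll shut the fingers and go to a point in front of the free edge, well above it.

Request:
servo_tool([
  {"x":-13.23,"y":2,"z":-13.17,"turn":4.76},
  {"x":-13.23,"y":2,"z":-13.17,"turn":4.76},
  {"x":-13.23,"y":2,"z":-13.17,"turn":4.76},
  {"x":-13.23,"y":2,"z":-13.17,"turn":4.76},
  {"x":-13.23,"y":2,"z":-13.17,"turn":4.76},
  {"x":-13.23,"y":2,"z":-13.17,"turn":4.76},
  {"x":-13.23,"y":2,"z":-13.17,"turn":4.76},
  {"x":-13.23,"y":2,"z":-13.17,"turn":4.76},
  {"x":-13.23,"y":2,"z":-13.17,"turn":4.76},
  {"x":-13.23,"y":2,"z":-13.17,"turn":4.76},
  {"x":-13.23,"y":2,"z":-13.17,"turn":4.76},
  {"x":-13.23,"y":2,"z":-13.17,"turn":4.76},
  {"x":-13.23,"y":2,"z":-13.17,"turn":4.76},
  {"x":-13.23,"y":2,"z":-13.17,"turn":4.76},
  {"x":-13.23,"y":2,"z":-13.17,"turn":4.76},
  {"x":-13.23,"y":2,"z":-13.17,"turn":4.76},
], fingers=1, grip_force=40)

```text
time: 2.25
tcp_pos: [462.2, -94.3, 171.3]
ee_rot: [-1.571, 0.0, 3.096]
wrist_force: [-0.6, 0.6, 0.5]
grip_width: 0.003
```

```bash
python3 - <<'E'
from h import *
for n in ("scene","wrist","side"):
    im=grab_frame(n)[:,:,::-1]
    if n=="scene": im=im[100:260,110:310]
    if n=="side": im=im[90:225,200:380]
    cv2.imwrite(f"pics/{n}1.png",cv2.resize(im,(800,600) if n!="scene" else (750,600),interpolation=cv2.INTER_CUBIC))
s=state();p=camera_params("wrist")
from scipy.spatial.transform import Rotation as Ro
R=Ro.from_euler('xyz',s['ee_rot']).as_matrix();T=np.eye(4);T[:3,:3]=R;T[:3,3]=s['tcp_pos'];T=T@p['T_tool_cam']
K=np.array([[p['fx'],0,p['cx']],[0,p['fy'],p['cy']],[0,0,1]])
for P in [(500.5,-96,55),(566.5,-99,55),(602.5,-100.6,48),(494.5,-122.5,57),(497.4,-67.2,57)]:
    c=(np.array(P)-T[:3,3])@T[:3,:3]
    print(P,cv2.projectPoints(np.array([[c[0],-c[1],-c[2]]]),np.zeros(3),np.zeros(3),K,p['dist'])[0][0,0]*1.5625)
E
```

```text
(500.5, -96, 55) [409.11491064 212.9379101 ]
(566.5, -99, 55) [408.93499788  72.00907036]
(602.5, -100.6, 48) [408.81641418 -10.07043387]
(494.5, -122.5, 57) [462.05762399 223.03494129]
(497.4, -67.2, 57) [352.41484421 222.29042252]
```

View pics/wrist1.png

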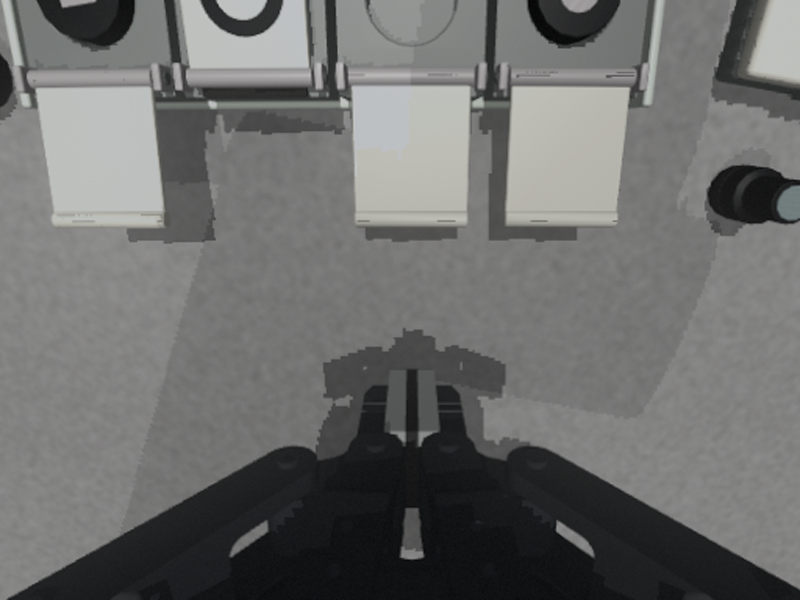

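View pics/side1.png

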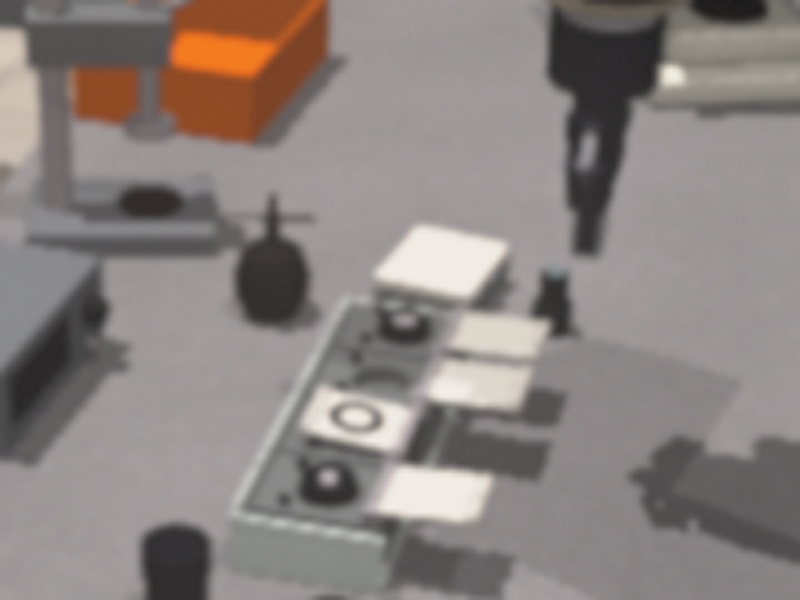

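The wrist view confirms alignment. The target bead runs from (355,218) to (467,218) with its middle at 411, and I predicted 409, 213. I'll descend in front of the edge.

Request:
servo_tool([
  {"y":1.5},
  {"y":3},
  {"y":4.3},
  {"y":4.3},
  {"y":4.3,"x":-0.25},
  {"y":4.3,"x":-0.4},
  {"y":4.3,"x":-0.4},
  {"y":4.3,"x":-0.4},
])

```text
schema error: expected keys x, y, z, turn
```

```bash
python3 - <<'E'
from h import *
im=grab_frame("wrist")[:,:,::-1]
cv2.imwrite(f"pics/wrist2.png",cv2.resize(im,(800,600)))
s=state();print(s['tcp_pos'],s['wrist_force'])
E
```

```text
[462.20871228 -94.19166272 171.28307286] [-0.38630237 -0.4393893  -0.0068351 ]
```

View pics/wrist2.png

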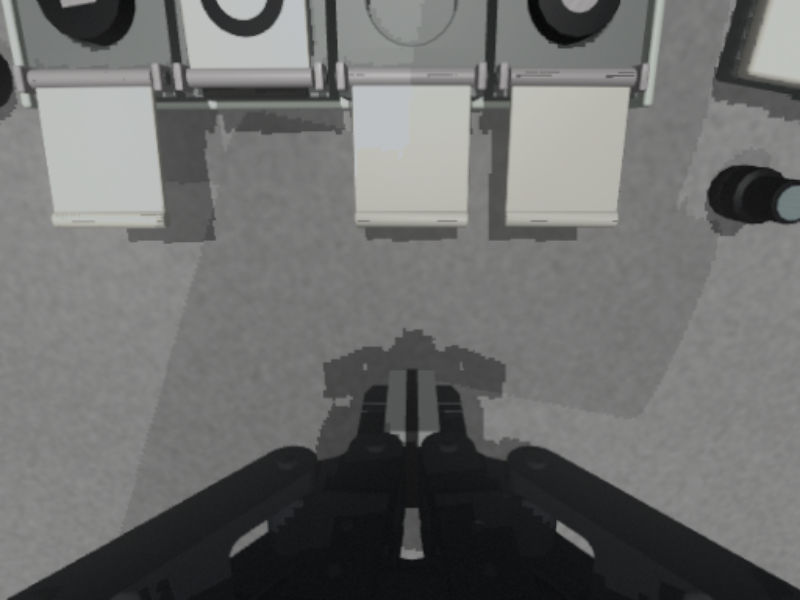

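The call was refused because every row needs all four keys, and nothing moved. I'll send it again.

Request:
servo_tool([
  {"x":0,"y":1.5,"z":0,"turn":0},
  {"x":0,"y":3,"z":0,"turn":0},
  {"x":0,"y":4.3,"z":0,"turn":0},
  {"x":0,"y":4.3,"z":0,"turn":0},
  {"x":-0.2,"y":4.3,"z":0,"turn":0},
  {"x":-0.4,"y":4.3,"z":0,"turn":0},
  {"x":-0.4,"y":4.3,"z":0,"turn":0},
  {"x":-0.4,"y":4.3,"z":0,"turn":0},
])

```text
time: 3.45
tcp_pos: [474.5, -94.8, 42.9]
ee_rot: [-1.571, 0.001, 3.096]
wrist_force: [-0.3, 0.4, -1.2]
grip_width: 0.004
```

```bash
python3 - <<'E'
from h import *
im=grab_frame("wrist")[:,:,::-1]
cv2.imwrite(f"pics/wrist3.png",cv2.resize(im,(800,600)))
s=state();print(s['tcp_pos'],s['wrist_force'])
E
```

```text
[474.26172865 -94.76436974  42.73843106] [-1.04231402  0.394042    0.0741651 ]
```

View pics/wrist3.png

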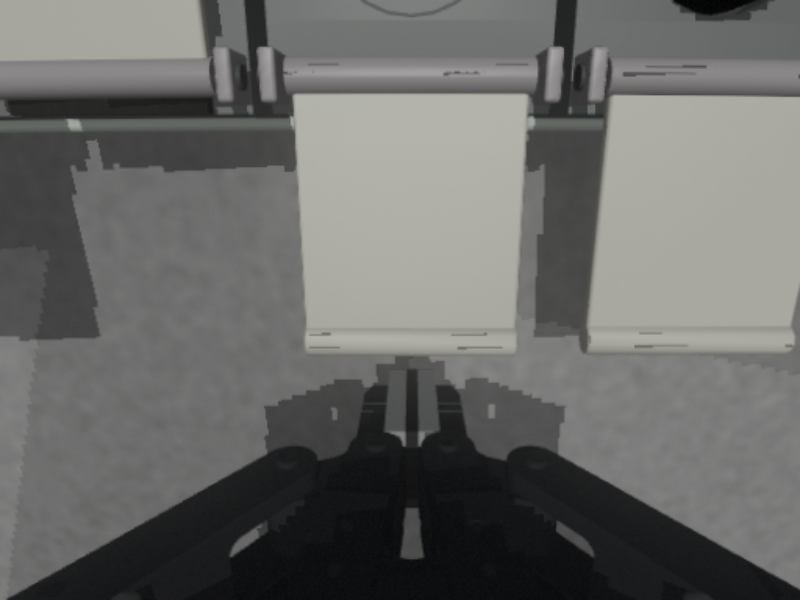

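The fingertip is centred just in front of the bead with no contact. I'll creep in until it touches.

Request:
servo_tool([
  {"x":-0.2,"y":0,"z":0,"turn":0},
  {"x":-0.25,"y":0,"z":0,"turn":0},
  {"x":-0.25,"y":0,"z":0,"turn":0},
])

```text
time: 3.88
tcp_pos: [481.8, -95.1, 42.2]
ee_rot: [-1.571, -0.0, 3.096]
wrist_force: [0.0, 0.1, 0.4]
grip_width: 0.004
```

Request:
servo_tool([
  {"x":-0.05,"y":0,"z":0,"turn":0},
  {"x":-0.05,"y":0,"z":0,"turn":0},
])

```text
time: 4.12
tcp_pos: [483.3, -95.2, 42.3]
ee_rot: [-1.571, 0.0, 3.096]
wrist_force: [-0.2, -0.5, -0.9]
grip_width: 0.002
```

Request:
servo_tool([
  {"x":-0.04,"y":0,"z":0,"turn":0},
  {"x":-0.04,"y":0,"z":0,"turn":0},
])

```text
time: 4.38
tcp_pos: [483.9, -95.1, 42.2]
ee_rot: [-1.571, -0.001, 3.096]
wrist_force: [-3.7, -0.3, 0.2]
grip_width: -0.0
```

Contact at x≈484, with -3.7 N. I'll add a small preload and lift along the arc so friction starts the flap.

Request:
servo_tool([
  {"x":-0.03,"y":0,"z":0,"turn":0},
  {"x":-0.03,"y":-0.1,"z":0,"turn":0},
  {"x":-0.04,"y":-0.2,"z":0,"turn":0},
  {"x":-0.055,"y":-0.3,"z":0,"turn":0},
])

```text
time: 4.88
tcp_pos: [484.8, -95.1, 51.1]
ee_rot: [-1.571, -0.002, 3.096]
wrist_force: [-5.9, -0.7, -0.6]
grip_width: -0.001
```

```bash
python3 - <<'E'
from h import *
im=grab_frame("wrist")[:,:,::-1]
cv2.imwrite(f"pics/wrist4.png",cv2.resize(im,(800,600)))
im=grab_frame("side")[135:225,245:335,::-1]
cv2.imwrite(f"pics/side4.png",cv2.resize(im,(600,600),interpolation=cv2.INTER_CUBIC))
s=state();print(s['tcp_pos'],s['wrist_force'])
E
```

```text
[484.81095193 -95.09744738  51.25145433] [-6.6500922  -1.53616298  1.36663074]
```

View pics/wrist4.png

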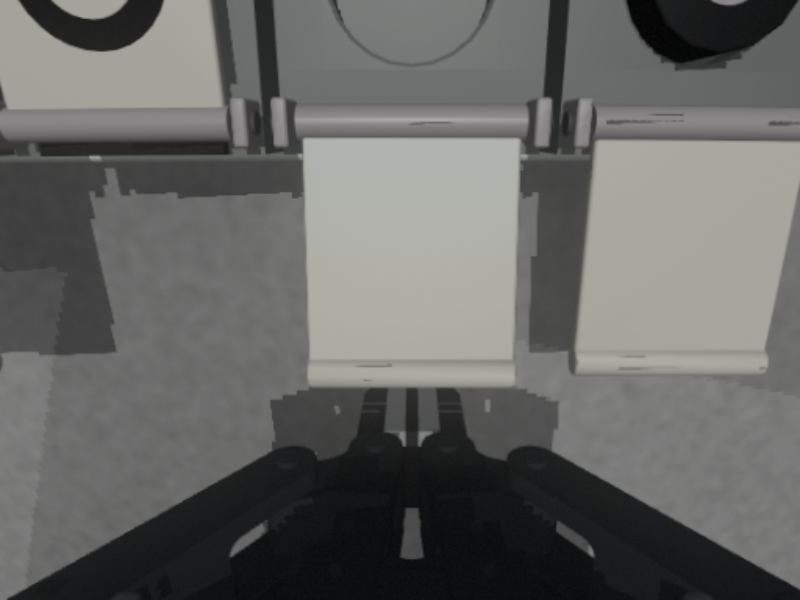

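View pics/side4.png

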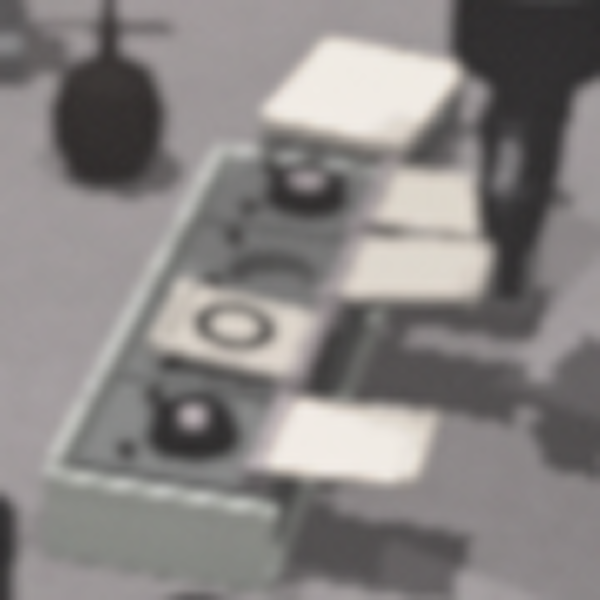

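The bead has risen: its front rim is at row 386, against 373 on the neighbouring flap. The friction lift works, so I'll follow the arc up.

Request:
servo_tool([
  {"x":-0.04,"y":-0.14,"z":0,"turn":0},
  {"x":-0.09,"y":-0.35,"z":0,"turn":0},
  {"x":-0.17,"y":-0.56,"z":0,"turn":0},
  {"x":-0.27,"y":-0.75,"z":0,"turn":0},
  {"x":-0.39,"y":-0.94,"z":0,"turn":0},
  {"x":-0.53,"y":-1.12,"z":0,"turn":0},
])

```text
time: 5.72
tcp_pos: [499.2, -95.6, 84.7]
ee_rot: [-1.571, -0.005, 3.096]
wrist_force: [-15.4, -1.3, 11.4]
grip_width: -0.0
```

```bash
python3 - <<'E'
from h import *
im=grab_frame("wrist")[:,:,::-1]
cv2.imwrite(f"pics/wrist5.png",cv2.resize(im,(800,600)))
im=grab_frame("side")[135:225,245:335,::-1]
cv2.imwrite(f"pics/side5.png",cv2.resize(im,(600,600),interpolation=cv2.INTER_CUBIC))
s=state();print(s['tcp_pos'],s['wrist_force'])
E
```

```text
[499.51781471 -95.66656909  85.06021035] [-15.93154676  -1.67345557  12.65211271]
```

View pics/wrist5.png

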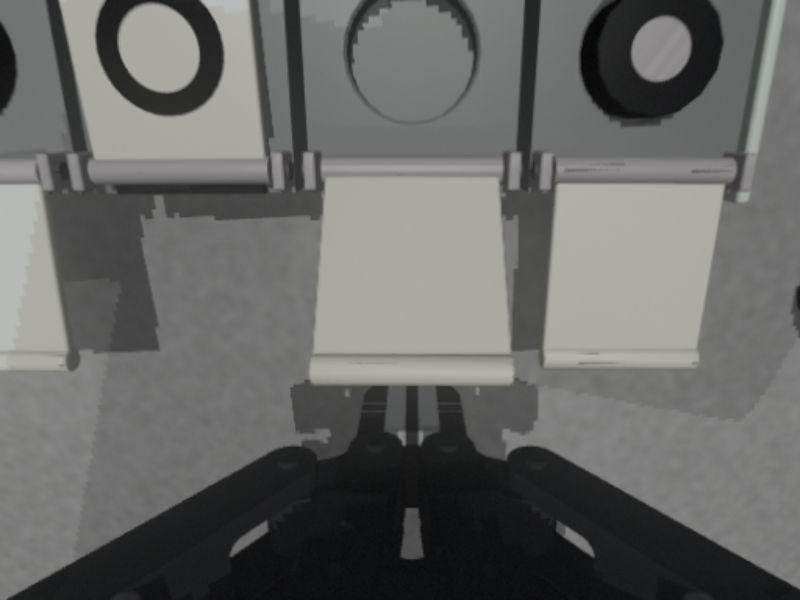

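View pics/side5.png

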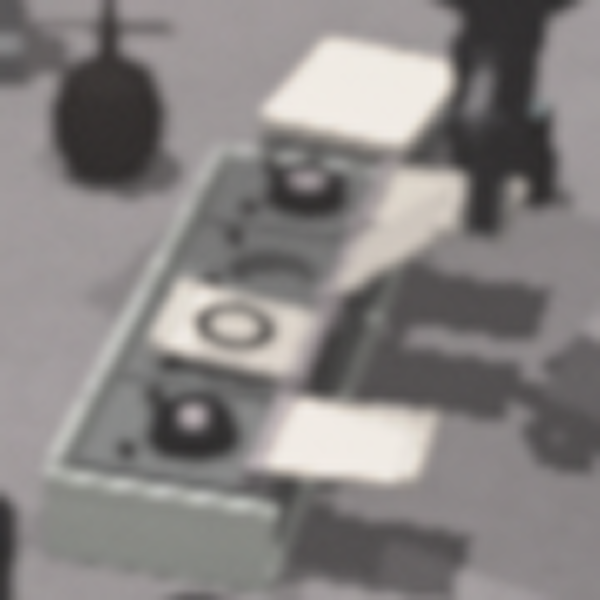

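The flap is at about 0.7 rad and matches the arc exactly. The force is a mild radial squeeze of about 20 N, so I'll ease it slightly and carry on past upright.

Request:
servo_tool([
  {"x":-0.13,"y":-0.18,"z":0,"turn":0},
  {"x":-0.29,"y":-0.34,"z":0,"turn":0},
  {"x":-0.47,"y":-0.46,"z":0,"turn":0},
  {"x":-0.66,"y":-0.57,"z":0,"turn":0},
  {"x":-0.86,"y":-0.65,"z":0,"turn":0},
  {"x":-1.07,"y":-0.72,"z":0,"turn":0},
  {"x":-1.29,"y":-0.75,"z":0,"turn":0},
  {"x":-1.51,"y":-0.75,"z":0,"turn":0},
])

```text
time: 6.82
tcp_pos: [547.7, -98.1, 107.4]
ee_rot: [-1.571, 0.0, 3.096]
wrist_force: [-0.7, 0.3, -0.5]
grip_width: -0.0
```

```bash
python3 - <<'E'
from h import *
im=grab_frame("wrist")[:,:,::-1]
cv2.imwrite(f"pics/wrist6.png",cv2.resize(im,(800,600)))
im=grab_frame("side")[135:225,245:335,::-1]
cv2.imwrite(f"pics/side6.png",cv2.resize(im,(600,600),interpolation=cv2.INTER_CUBIC))
s=state();print(s['tcp_pos'],s['wrist_force'])
E
```

```text
[548.07419203 -98.1704697  107.37318964] [ 0.23443383 -0.1573905  -0.24940847]
```

View pics/wrist6.png

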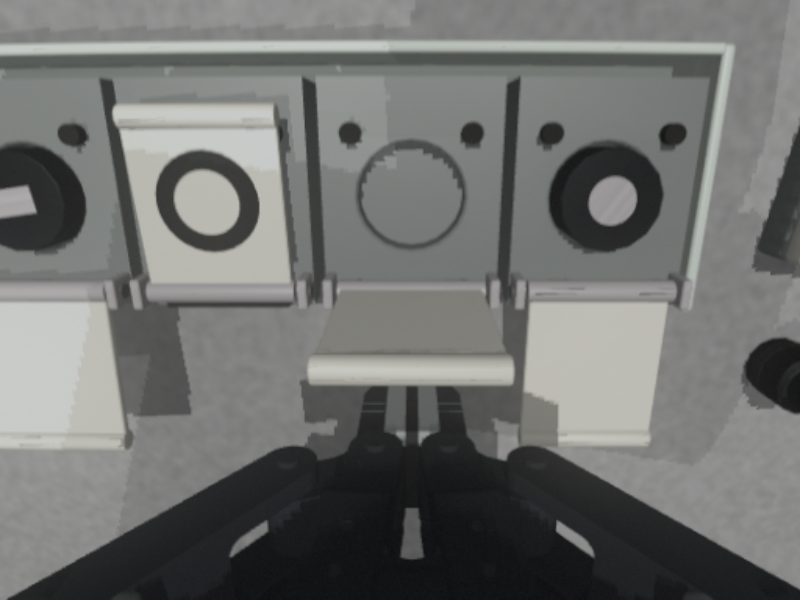

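View pics/side6.png

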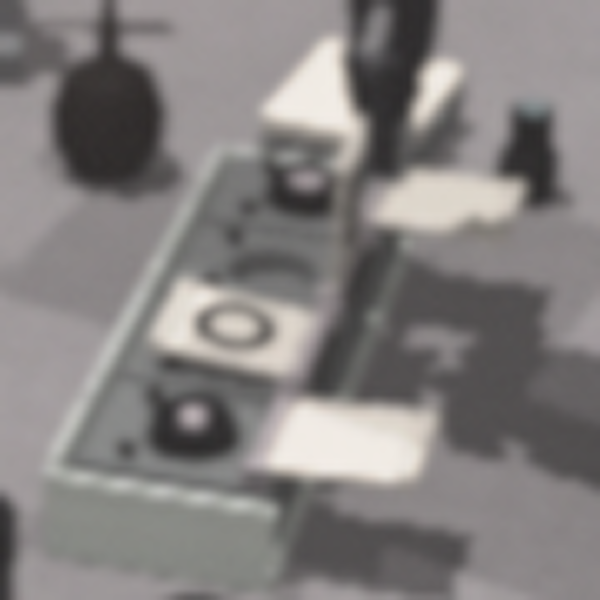

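The flap is about 1.5 rad, nearly upright, and no longer loaded. I'll push it onward past vertical.

Request:
servo_tool([
  {"x":-0.25,"y":0,"z":0,"turn":0},
  {"x":-0.5,"y":0,"z":0,"turn":0},
  {"x":-0.75,"y":0.05,"z":0,"turn":0},
  {"x":-1.0,"y":0.1,"z":0,"turn":0},
  {"x":-1.25,"y":0.15,"z":0,"turn":0},
  {"x":-1.45,"y":0.2,"z":0,"turn":0},
  {"x":-1.6,"y":0.25,"z":0,"turn":0},
])

```text
time: 7.8
tcp_pos: [595.3, -100.3, 99.7]
ee_rot: [-1.571, -0.0, 3.096]
wrist_force: [-1.1, 0.2, -1.2]
grip_width: 0.001
```

```bash
python3 - <<'E'
from h import *
im=grab_frame("wrist")[:,:,::-1]
cv2.imwrite(f"pics/wrist7.png",cv2.resize(im,(800,600)))
im=grab_frame("side")[135:225,245:335,::-1]
cv2.imwrite(f"pics/side7.png",cv2.resize(im,(600,600),interpolation=cv2.INTER_CUBIC))
s=state();print(s['tcp_pos'],s['wrist_force'])
E
```

```text
[ 595.46504376 -100.27837067   99.67910557] [ 0.84449207 -0.41582775 -0.56543546]
```

View pics/wrist7.png

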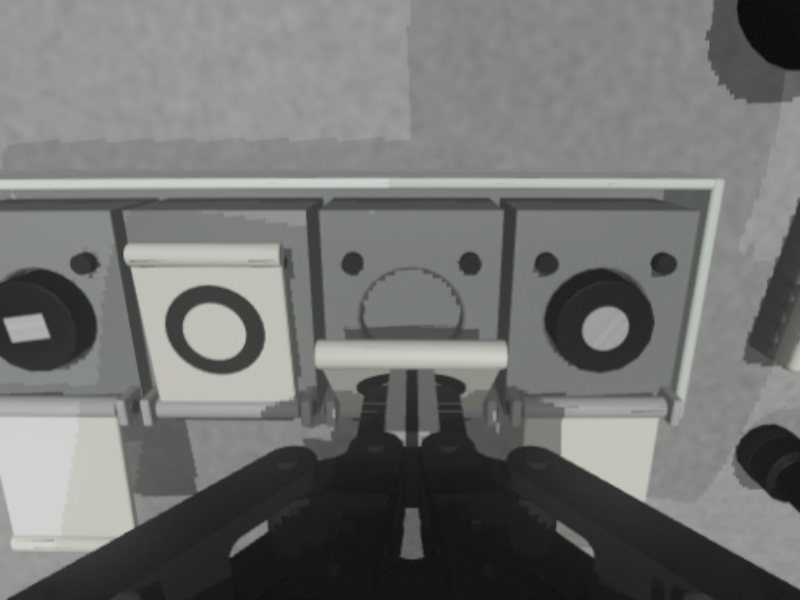

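View pics/side7.png

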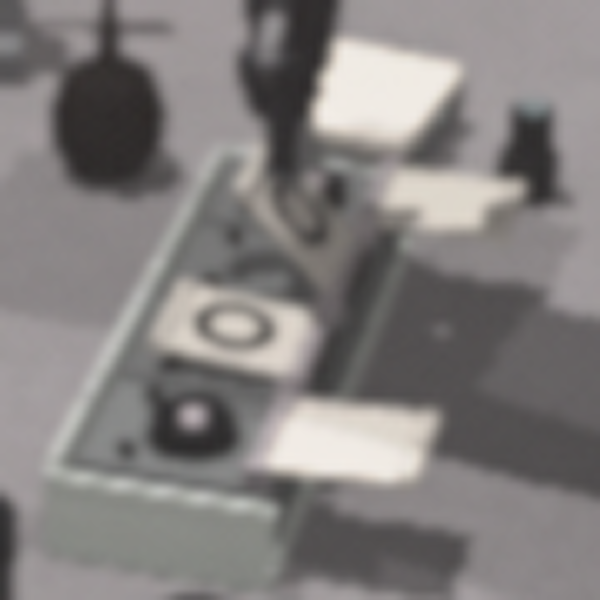

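The flap is about 2.3 rad and the ring face shows under the fingertip. I'll press down near the free edge towards z≈58.

Request:
servo_tool([
  {"x":-0.1,"y":0.2,"z":0,"turn":0},
  {"x":-0.2,"y":0.4,"z":0,"turn":0},
  {"x":-0.3,"y":0.6,"z":0,"turn":0},
  {"x":-0.4,"y":0.8,"z":0,"turn":0},
  {"x":-0.5,"y":1.0,"z":0,"turn":0},
  {"x":-0.55,"y":1.2,"z":0,"turn":0},
  {"x":-0.55,"y":1.33,"z":0,"turn":0},
  {"x":-0.55,"y":1.33,"z":0,"turn":0},
])

```text
time: 8.9
tcp_pos: [611.3, -101.0, 59.7]
ee_rot: [-1.571, -0.001, 3.096]
wrist_force: [-0.4, -0.4, -0.8]
grip_width: -0.001
```

Request:
servo_tool([
  {"x":0,"y":0.03,"z":0,"turn":0},
  {"x":0,"y":0.03,"z":0,"turn":0},
])

```text
time: 9.15
tcp_pos: [611.7, -101.0, 59.3]
ee_rot: [-1.571, 0.0, 3.096]
wrist_force: [0.6, -0.8, -0.0]
grip_width: -0.004
```

Request:
servo_tool([
  {"x":0,"y":0.03,"z":0,"turn":0},
  {"x":0,"y":0.03,"z":0,"turn":0},
])

```text
time: 9.4
tcp_pos: [611.6, -101.0, 58.2]
ee_rot: [-1.571, 0.0, 3.096]
wrist_force: [-0.0, -0.8, -0.1]
grip_width: 0.004
```

Request:
servo_tool([
  {"x":0,"y":0.03,"z":0,"turn":0},
  {"x":0,"y":0.03,"z":0,"turn":0},
])

```text
time: 9.65
tcp_pos: [611.6, -101.0, 57.2]
ee_rot: [-1.571, -0.0, 3.096]
wrist_force: [0.3, -0.2, 1.0]
grip_width: 0.0
```

Request:
servo_tool([
  {"x":0,"y":0.03,"z":0,"turn":0},
  {"x":0,"y":0.03,"z":0,"turn":0},
])

```text
time: 9.9
tcp_pos: [611.6, -101.0, 56.8]
ee_rot: [-1.571, 0.0, 3.096]
wrist_force: [-2.3, 0.4, 7.8]
grip_width: 0.003
```

The tip met a firm stop at z≈57 with 7.8 N, which is the height of a flat plate's top. I'll retract straight up and check.

Request:
servo_tool([
  {"x":0,"y":-0.5,"z":0,"turn":0},
  {"x":0,"y":-1.5,"z":0,"turn":0},
  {"x":0,"y":-3,"z":0,"turn":0},
  {"x":1,"y":-4,"z":0,"turn":0},
  {"x":2.5,"y":-4,"z":0,"turn":0},
  {"x":2.5,"y":-4,"z":0,"turn":0},
  {"x":2.5,"y":-4,"z":0,"turn":0},
])

```text
time: 10.78
tcp_pos: [537.4, -97.8, 177.2]
ee_rot: [-1.571, 0.002, 3.096]
wrist_force: [-0.1, 0.2, -0.6]
grip_width: 0.002
```

```bash
python3 - <<'E'
from h import *
im=grab_frame("wrist")[:,:,::-1]
cv2.imwrite(f"pics/wrist8.png",cv2.resize(im,(800,600)))
im=grab_frame("side")[135:225,245:335,::-1]
cv2.imwrite(f"pics/side8.png",cv2.resize(im,(600,600),interpolation=cv2.INTER_CUBIC))
im=grab_frame("scene")[:,:,::-1]
cv2.imwrite("pics/scene8.png",cv2.resize(im,(800,600)))
s=state();print(s['tcp_pos'],s['wrist_force'])
E
```

```text
[537.54843942 -97.71561025 176.41282628] [ 0.73190937  0.17816679 -0.0777419 ]
```

View pics/wrist8.png

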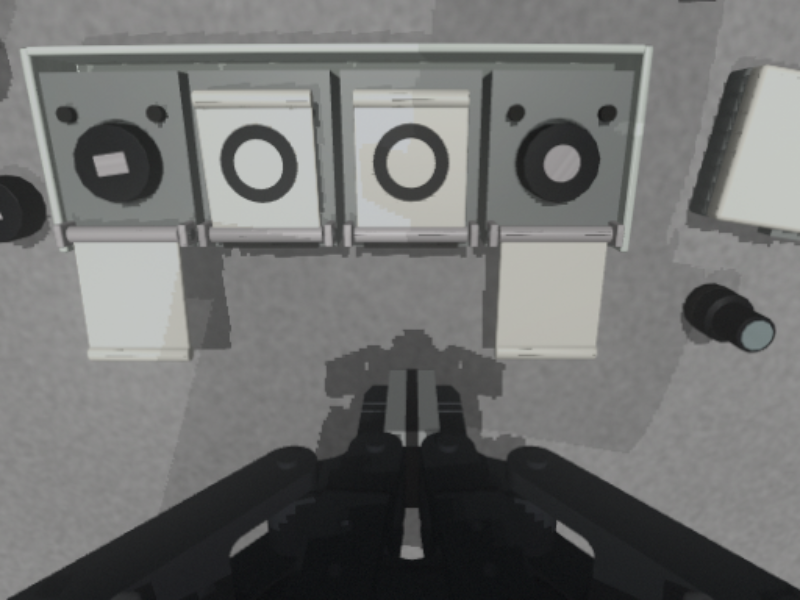

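View pics/side8.png

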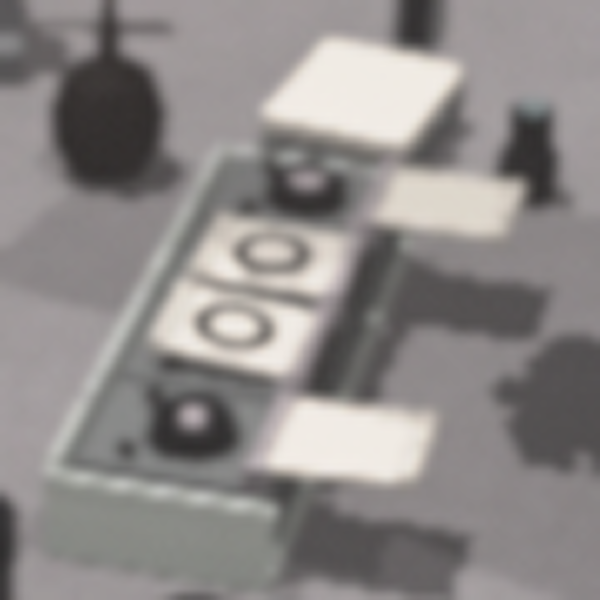

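View pics/scene8.png

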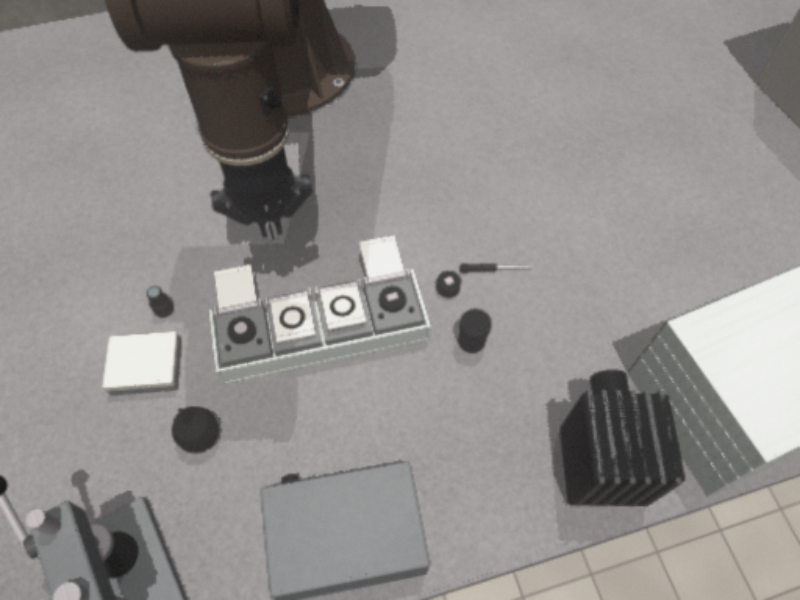

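In the wrist view the turned flap matches the one flipped earlier. Both beads are at row 98, both rings are at row 163, and everything else is where it was. The arm is clear, so I'm handing in.

```bash
python3 -c "
from bench import *
print(job_done(), state()['time'])"
```

```text
the job is handed in; nothing more can be done
the job is handed in; nothing more can be done
```

The flap at the empty place (second from the robot's right) now lies flat over its nest, ring face up. I handed the job in at about 11 s.

**How it was done:** With the fingers shut, I touched the free edge from the front and lifted it along its arc. I then pushed it past upright and pressed it down onto its end stop. The highest wrist force I read was about 20 N.

**Last checks:**
- **Flap flat:** the tip met a firm stop at z≈57 mm with about 8 N, which is where the top of a flat flap should be. In the wrist view its bead and ring line up with those of the flap flipped earlier.
- **Everything else:** the other flaps, the specimens and the loose things looked unmoved in the views before and after. I compared these by eye and did not measure them.
- **Robot clear:** it finished about 120 mm above the tray, with only noise on the force reading.

One move call was refused because its rows lacked some keys; nothing moved, and I sent it again complete. No check failed or disagreed.

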